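Set a coupon's free length in a cantilever fixture

TASK

Set up the flat aluminium coupon on the cantilever fixture's dark support block: push it out over the block's far edge until its scribed line lies along that edge, so that 50 mm overhangs, square to the edge and with its free end over the gauge. Then fold the hinged clamp bar down until it lies flat on the coupon. Only push: do not pick the coupon up at any time, and leave the other things where they are.

Things in the scene. Friction and masses are not known exactly. Their poses are not given: they have to be found in the camera images.
- edge (a point): Middle of the top far edge of the support block (fixed, dark steel, on an aluminium base plate; flat top 60 mm above the table). x points outward over the edge, y along the edge to the left, z up. The block's top spans x -220 to 0 mm and y -80 to +80 mm here.
- coupon: The coupon: loose bare aluminium strip, 180 mm long (x), 40 mm wide (y), 6 mm thick, about 0.12 kg, lying flat on the support block beside the raised clamp bar. Origin at the centre of its underside; +x points to the end that must overhang.
- coupon_mid (a point): Centre of the coupon, half-way up (3 mm above its underside); axes as the coupon's. Its rear end, the one to push, is 90 mm from here toward -x.
- line (a point): Middle of the thin dark line scribed across the coupon's top face, 50 mm from its outer (+x) end and 130 mm from its rear end.
- clamp_bar (a joint): Angle of the clamp bar, rad: 0 = level, lying flat on a coupon; about 1.57 = standing upright; up to 1.95 = leaning back to its stop, away from the coupon. The hinge is stiff: the bar stays at whatever angle it is left, and takes 1 to 3 N at its end to move; it does not fall shut by itself.
- hinge_pin (a point): Middle of the clamp bar's hinge pin, on the block's left side: 35 mm behind the edge, 62 mm to the left (+y) of the middle and 12 mm above the block's top. The pin runs along x of the edge's frame; axes as the edge's. Hinge ears 22 mm high stand on the block around it, 20 mm wide along y.
- gauge_tip (a point): Ball tip of a thin fixed gauge plunger that stands up from the base plate 40 mm beyond the edge's middle. The tip is 8 mm below the block's top, so a level coupon passes over it.
- bar_end (a point): Point on the middle of the steel clamp bar's outer face (top face when shut), 100 mm from the pin, 6 mm off its middle plane. Bar: 26 mm wide, 12 mm thick, ends 120 mm from the pin; shut, it reaches over the coupon toward -y of the edge's frame. z points out of that face, y from free end to pin. Push on this face to shut it.
- weight: Bystander: brass slotted weight, 34 mm across and 30 mm high, standing on the support block's right rear part; origin at the centre of its underside
- bolt: Bystander: M12 hex bolt standing on its head on the support block's left rear part, 42 mm high; origin at the centre of its underside
- spare: Bystander: shorter plain aluminium strip, 120 x 40 x 6 mm, without a line, lying on the table to the left of the fixture; origin at the centre of its underside
- wrench: Bystander: steel spanner 170 mm long lying on the table to the right of the fixture
- jar: Bystander: white jar with black lid, 52 mm across, 75 mm high, on the table to the left; origin at the centre of its underside
- caliper: Bystander: digital caliper 200 mm long, lying on the table to the right
- collar: Bystander: dark steel ring, 64 mm across, 18 mm high, lying on the table to the left
Mind the look-alikes: they are no part of the job. What is shaped like the coupon but yellow is not meant.

How it is judged:
By the outcome, as a careful person would: the job done as asked, in the order asked, and still so for the second after the job is handed in, with the robot touching nothing.
It also fails if it takes over 59 s, if anything falls off the work surface, if the arm or the gripper's body presses on something with over 40 N, if the wrist force passes 120 N, or if a joint passes its speed limit or range.

ROBOT

A 6-joint arm with a two-finger parallel gripper is mounted at the origin on the work surface. World frame = base frame: x ahead of the robot, y to its left, z up, the work surface at z = 0. Lengths are in m, angles in rad, forces in N, time in s.
With the tool pointing down it reaches from about 0.25 to 0.85 m from the base axis. Payload 12.5 kg.
Tool frame: the origin (TCP) lies midway between the tips of the shut fingers; the grasp point (between the pads) lies 19 mm behind it; x points along the fingers, z is the direction in which the jaws open and shut, and the axes are right-handed (so a half turn about x gives the same grasp; the last joint's range is limited). The gripper opens to 93 mm and grips with 3 to 60 N. Pads are 15 mm wide; open, the fingers measure 128 mm over their backs; the gripper's body (75 mm by 188 mm) begins 65 mm behind the grasp point.
Start: joints at [1.089, 0.351, 1.652, -0, 1.139, -0.085], TCP at [0.213, 0.507, 0.219] pointing down, gripper open.
Joint ranges: [-2.75, 2.75], [-0.79, 2.1], [0.01, 2.65], [-1.57, 4.71], [0.07, 3.14], [-2.87, 2.87]. Speed limits (rad/s): [2.22, 2.22, 2.79, 3.14, 3.14, 3.14].

INTERFACE

Orientations are given as a unit quaternion [w, x, y, z].
In Python, from rig import robot gives the robot as it stands. The module is installed in compiled form; this text tells all that it offers.
- The arm moves only by the tool apply_moves, never from a script. Its argument "series" is a list of rows, each an object of numbers: "dx", "dy", "dz": the shift along the world's x, y, z in cm; "ax", "ay", "az": the turn, a rotation vector about the world's x, y, z in rad; "fingers": the opening in per cent of the stroke, from 0 (shut) to 100 (fully open). A call has 1 to 8 rows; each row is the pose to reach, as a shift and turn from the pose measured when the call began; what a row does not reach only later rows make up. A row lasts 1/8 s, in which the tool goes at most 62.5 mm and 10.7 degrees, less where a joint would pass 70% of its speed; a pose out of reach is approached as far as the arm can. A call with a gripper value outside its range is refused whole. The fingers move at their own pace and stop on an object; "force" is the grip in N (left out, the last holds). Time passes only in rows, so rows that repeat a pose let the fingers close. It gives the time, the measured TCP pose, the force and the opening at its end, in the units of the state.
- robot.sense(): the state, without advancing time (a new reading comes with each control period).
- robot.read_camera(name): name is "scene" or "top" or "wrist"; returns the picture (400x640x3 uint8, red, green, blue); there is no depth.
- robot.camera_model(name): a dict with "mtx" (3x3 intrinsics, pixels), "rvec" (rotation vector, rad) and "tvec" (3), from world to camera coordinates, as OpenCV has them. Camera axes: x right, y down, z forward; pixel columns grow to the right and rows downward; lengths in m; the calibration is good to about 2 mm. A picture is of the moment at which its call begins: read the wrist's pose just before it. camera_model takes no time and is no camera call; for the wrist camera it gives the pose at the moment of the call.
- robot.job_done(): hands the job in, once; it reports no verdict.
The state is a dict: "time_s": time; "joint_pos": joint angles; "qd": joint speeds; "joint_torque": joint torques, N m; "tcp_pos": TCP position; "tcp_rot": TCP orientation; "wrist_force": force on the tool from outside, world axes, zero at the start; "wrist_torque": the same for the moment, N m; "finger_gap": opening from 0.0 (shut) to 1.0 (fully open).
Only numpy, scipy, OpenCV 4.12 (cv2) and the standard library are available. Lean on these libraries where they do the work, as an engineer would, in place of code of your own. Each camera call takes 0.05 s, during which the arm holds its last target. There are 200 camera calls.

## Working session

There is one attempt and no reset: what is moved stays moved. The work goes in short steps, Python scripts to look and compute and a tool call to move; the robot and the scene stay as the last step left them, time stands still between calls to the robot, and variables do not carry over. Pictures are saved under pics/ and viewed, about 8 in all and at most 12, crops included, and the job is handed in when it is done.

Besides the shell and the picture viewer there is one more tool, called after ">>>" by a JSON object that holds its "fn" and its "kwargs", one argument or row to a line. apply_moves: Moves the arm, as the interface text tells. Its arguments: {"type":"object","properties":{"series":{"type":"array"},"force":{"type":"number"}},"required":["series"]}

```bash
mkdir -p pics
python3 - <<'E'
from rig import robot
import cv2,numpy as np
s=robot.sense();print(s)
for n in("scene","top"):
    im=robot.read_camera(n);cv2.imwrite(f"pics/{n}0.png",im[:,:,::-1])
    m=robot.camera_model(n);R=cv2.Rodrigues(np.array(m["rvec"]))[0];print(n,np.array(m["mtx"]).tolist(),(-R.T@np.array(m["tvec"]).ravel()),R[2])
E
```

```text
{'time_s': 0.0, 'joint_pos': array([ 1.08942061e+00,  3.51234654e-01,  1.65238300e+00, -6.94213610e-06,
        1.13908624e+00, -8.46269668e-02]), 'qd': array([0.00173172, 0.00229649, 0.0007301 , 0.00014901, 0.00015653,
       0.00175804]), 'joint_torque': array([-2.49942634e-03, -4.97314274e+01, -2.85253018e+01,  6.98639592e-02,
        2.57056364e-02, -1.17613340e-04]), 'tcp_pos': array([0.21237434, 0.50699487, 0.21811791]), 'tcp_rot': array([ 0.58838813, -0.39184813,  0.58907465,  0.39146586]), 'wrist_force': array([ 0.63195942,  0.23618089, -0.09423461]), 'wrist_torque': array([ 0.06190358, -0.00148963, -0.00928679]), 'finger_gap': 0.997575822849145}
scene [[419.7675529595815, 0.0, 311.73544333043947], [0.0, 419.7675529595815, 200.24535993184625], [0.0, 0.0, 1.0]] [ 0.87302065 -0.51650785  0.90706773] [-0.34933027  0.48349779 -0.80261961]
top [[499.39275208492853, 0.0, 320.5056255125101], [0.0, 499.39275208492853, 199.73728775938977], [0.0, 0.0, 1.0]] [ 0.41940325 -0.00682656  1.46682975] [ 0.05833169 -0.02543611 -0.99797316]
```

View pics/scene0.png

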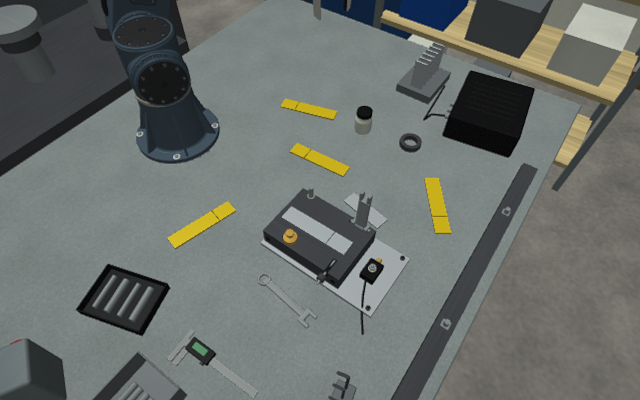

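View pics/top0.png

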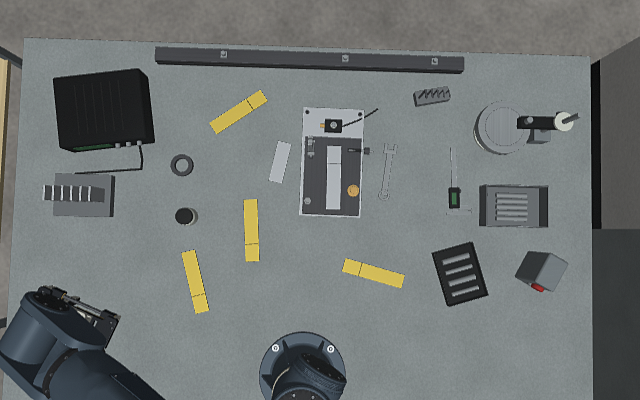

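The scene shows the fixture near (320,240), and the top view shows it near (332,160) with the edge facing +x, away from the robot. I'll enlarge both.

Run:
```python
import cv2,numpy as np
t=cv2.imread("pics/top0.png")[95:225,285:385];s=cv2.imread("pics/scene0.png")[175:320,255:415]
a=cv2.resize(t,None,fx=4.6,fy=4.6,interpolation=cv2.INTER_CUBIC);cv2.imwrite("pics/topc.png",a)
cv2.imwrite("pics/scenec.png",cv2.resize(s,None,fx=4,fy=4,interpolation=cv2.INTER_CUBIC))
```

```text
(no output)
```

View pics/topc.png

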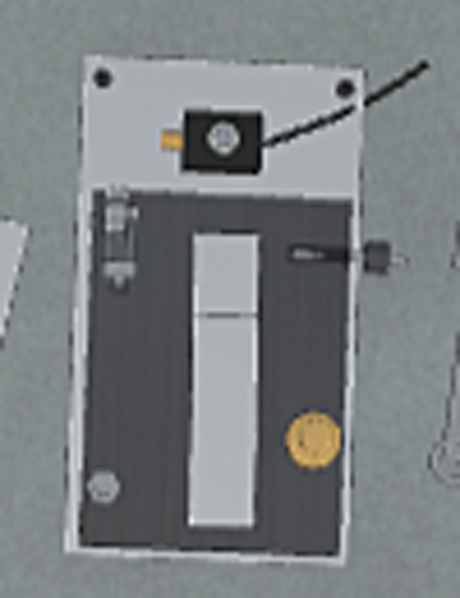

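View pics/scenec.png

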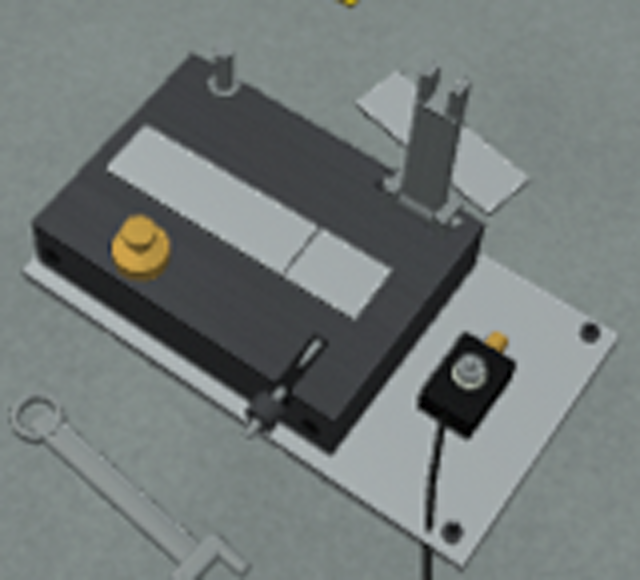

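```bash
cat > h.py <<'E'
from rig import robot
import cv2,numpy as np
from scipy.spatial.transform import Rotation as Rot
def cam(n):
    m=robot.camera_model(n);return [np.array(m[k],float) for k in("mtx","rvec","tvec")]
def ray(c,uv,z):
    K,r,t=c;R=cv2.Rodrigues(r)[0];C=-R.T@t.ravel()
    uv=np.atleast_2d(uv);d=np.c_[uv,np.ones(len(uv))]@np.linalg.inv(K).T@R
    return C+d*((z-C[2])/d[:,2])[:,None]
def rot(): 
    s=robot.sense();return s,Rot.from_quat(s["tcp_rot"],scalar_first=True)
E
python3 - <<'E'
from h import *
c=cam("top");f=lambda p:(np.array(p)+.5)/4.6-.5+[285,95]
b=ray(c,f([(93,190),(355,200),(342,556),(80,547)]),.06);k=ray(c,f([(193,234),(260,236),(253,526),(188,523),(193,314),(258,316)]),.066)
print(b.round(4));print(k.round(4))
mid=lambda a,i,j:(a[i]+a[j])/2
e=mid(b,0,1);x=e-mid(b,2,3);yb=np.arctan2(x[1],x[0]);x2=mid(k,0,1)-mid(k,2,3);yc=np.arctan2(x2[1],x2[0])
print("edge",e,np.linalg.norm(x),"yaw",yb,"coupon",k[:4].mean(0),np.linalg.norm(x2),"yaw",yc,"line",mid(k,4,5))
s,r=rot();print(s["tcp_pos"],r.as_matrix())
K,rv,t=cam("wrist");R=cv2.Rodrigues(rv)[0];C=-R.T@t.ravel();print("wristcam in tcp",r.inv().apply(C-s["tcp_pos"]),"fwd",r.inv().apply(R[2]),K)
# target: tool x down, tool z along +/-edge y
for sg in(1,-1):
    z=sg*np.array([-np.sin(yb),np.cos(yb),0]);X=np.array([0,0,-1.]);T=np.c_[X,np.cross(z,X),z]
    print(sg,(Rot.from_matrix(T)*r.inv()).as_rotvec())
E
```

```text
[[ 0.6821  0.0063  0.06  ]
 [ 0.6806 -0.156   0.06  ]
 [ 0.46   -0.1524  0.06  ]
 [ 0.4614  0.0085  0.06  ]]
[[ 0.6555 -0.0559  0.066 ]
 [ 0.6554 -0.0972  0.066 ]
 [ 0.4767 -0.0969  0.066 ]
 [ 0.4776 -0.0571  0.066 ]
 [ 0.606  -0.0571  0.066 ]
 [ 0.6059 -0.097   0.066 ]]
edge [ 0.6813443 -0.0748077  0.06     ] 0.22067408717876652 yaw -0.012974690113650223 coupon [ 0.56629679 -0.07675175  0.066     ] 0.1782987061022332 yaw 0.002538860007832831 line [ 0.6059232  -0.07705526  0.066     ]
[0.2124107  0.50700688 0.21815241] [[-4.43463187e-04 -9.22308930e-01  3.86453156e-01]
 [-9.28184276e-04  3.86453407e-01  9.22308464e-01]
 [-9.99999471e-01  5.03101082e-05 -1.02745051e-03]]
wristcam in tcp [-0.16488741  0.06984288 -0.0012166 ] fwd [ 9.67777756e-01 -2.51805889e-01 -9.25100218e-05] [[280.80862739   0.         318.31613331]
 [  0.         280.80862739 197.82890366]
 [  0.           0.           1.        ]]
1 [ 1.00186468e-03 -2.59883509e-04  3.83808389e-01]
-1 [-3.62816121e-04 -1.39867535e-03 -2.75778390e+00]
```

The fitted sizes match those given: block 0.221 m and 162 mm, coupon 178 × 40 mm, line 0.606. I'll shut the fingers and go above the rear of the block.

>>> {"fn": "apply_moves", "kwargs": {
  "series": [
    {"dx": 23.8,"dy": -58.4,"dz": -4,"az": 0.384,"fingers": 0},
    {"dx": 23.8,"dy": -58.4,"dz": -4,"az": 0.384,"fingers": 0},
    {"dx": 23.8,"dy": -58.4,"dz": -4,"az": 0.384,"fingers": 0},
    {"dx": 23.8,"dy": -58.4,"dz": -4,"az": 0.384,"fingers": 0},
    {"dx": 23.8,"dy": -58.4,"dz": -4,"az": 0.384,"fingers": 0},
    {"dx": 23.8,"dy": -58.4,"dz": -4,"az": 0.384,"fingers": 0},
    {"dx": 23.8,"dy": -58.4,"dz": -4,"az": 0.384,"fingers": 0},
    {"dx": 23.8,"dy": -58.4,"dz": -4,"az": 0.384,"fingers": 0}
  ]
}}

```text
schema error: expected keys dx, dy, dz, ax, ay, az, fingers
```

Run:
```python
from h import *
s,r=rot();print(s["time_s"],s["tcp_pos"],s["finger_gap"])
```

```text
0.1 [0.2124107  0.50700688 0.21815241] 1.0021422594453138
```

>>> {"fn": "apply_moves", "kwargs": {
  "series": [
    {"dx": 23.8,"dy": -58.4,"dz": -4,"ax": 0,"ay": 0,"az": 0.384,"fingers": 0},
    {"dx": 23.8,"dy": -58.4,"dz": -4,"ax": 0,"ay": 0,"az": 0.384,"fingers": 0},
    {"dx": 23.8,"dy": -58.4,"dz": -4,"ax": 0,"ay": 0,"az": 0.384,"fingers": 0},
    {"dx": 23.8,"dy": -58.4,"dz": -4,"ax": 0,"ay": 0,"az": 0.384,"fingers": 0},
    {"dx": 23.8,"dy": -58.4,"dz": -4,"ax": 0,"ay": 0,"az": 0.384,"fingers": 0},
    {"dx": 23.8,"dy": -58.4,"dz": -4,"ax": 0,"ay": 0,"az": 0.384,"fingers": 0},
    {"dx": 23.8,"dy": -58.4,"dz": -4,"ax": 0,"ay": 0,"az": 0.384,"fingers": 0},
    {"dx": 23.8,"dy": -58.4,"dz": -4,"ax": 0,"ay": 0,"az": 0.384,"fingers": 0}
  ]
}}

```text
time_s: 1.1
tcp_pos: [0.399, 0.0484, 0.187]
tcp_rot: [0.503, -0.497, 0.503, 0.496]
wrist_force: [0.3, 0.5, 0.1]
finger_gap: 0.19
```

>>> {"fn": "apply_moves", "kwargs": {
  "series": [
    {"dx": 5.0,"dy": -12.5,"dz": -2,"ax": 0,"ay": 0,"az": 0,"fingers": 0},
    {"dx": 5.0,"dy": -12.5,"dz": -2,"ax": 0,"ay": 0,"az": 0,"fingers": 0},
    {"dx": 5.0,"dy": -12.5,"dz": -2,"ax": 0,"ay": 0,"az": 0,"fingers": 0},
    {"dx": 5.0,"dy": -12.5,"dz": -2,"ax": 0,"ay": 0,"az": 0,"fingers": 0},
    {"dx": 5.0,"dy": -12.5,"dz": -2,"ax": 0,"ay": 0,"az": 0,"fingers": 0}
  ]
}}

```text
time_s: 1.72
tcp_pos: [0.4486, -0.0754, 0.1671]
tcp_rot: [0.503, -0.497, 0.503, 0.497]
wrist_force: [-0.6, 0.7, 0.5]
finger_gap: 0.005
```

Run:
```python
from h import *
s,r=rot();print(s["time_s"],s["tcp_pos"],s["finger_gap"],r.as_matrix().round(4))
c=cam("wrist");im=robot.read_camera("wrist");cv2.imwrite("pics/w1.png",im[:,:,::-1]);np.savez("w1.npz",K=c[0],r=c[1],t=c[2])
```

```text
1.725 [ 0.44860325 -0.07537923  0.16709744] 0.0050912621821207205 [[ 0.000e+00 -9.999e-01  1.170e-02]
 [-7.000e-04  1.170e-02  9.999e-01]
 [-1.000e+00 -1.000e-04 -7.000e-04]]
```

View pics/w1.png

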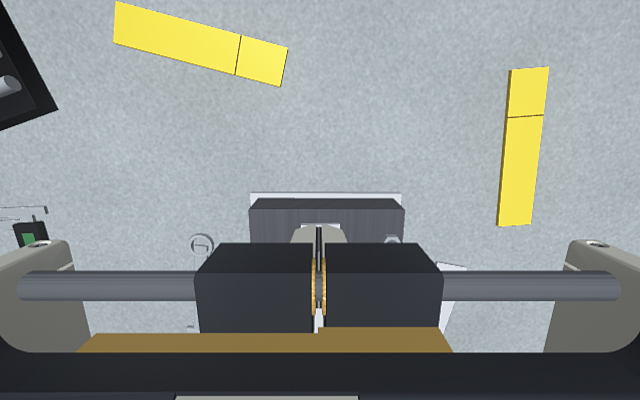

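```bash
cat >> h.py <<'E'
from scipy.ndimage import map_coordinates
def edgeline(g,p,q,half=3.,trim=.12,lo=None,hi=None):
    "subpixel fit of the strongest edge near pixel segment p-q -> two points on it, rms"
    p,q=map(lambda a:np.array(a,float),(p,q));d=q-p;n=np.array([-d[1],d[0]])/np.linalg.norm(d);o=np.arange(-half,half+.01,.1);P=[]
    for f in np.linspace(trim if lo is None else lo,1-trim if hi is None else hi,60):
        m=p+f*d;L=m+o[:,None]*n;v=map_coordinates(g,[L[:,1],L[:,0]],order=1);w=np.abs(np.gradient(v))
        j=w.argmax();w=np.where(np.abs(o-o[j])<1,w,0);P.append(m+n*(w@o/w.sum()))
    P=np.array(P)
    for _ in range(3):
        vx,vy,x,y=cv2.fitLine(P.astype(np.float32),cv2.DIST_HUBER,0,.01,.01).ravel();e=(P-[x,y])@[-vy,vx];P=P[np.abs(e)<max(.15,2*e.std())]
    u=np.array([vx,vy]);c=np.array([x,y]);return np.array([c+u*((p-c)@u),c+u*((q-c)@u)]),e.std(),len(P)
E
python3 - <<'E'
from h import *
c=cam("top");f=lambda p:(np.array(p)+.5)/4.6-.5+[285,95]
g=cv2.imread("pics/top0.png").astype(float).sum(2)
for n,p,q,z,lo,hi in [("far",(93,190),(355,200),.06,.2,.95),("left",(80,547),(93,190),.06,.05,.7),("right",(342,556),(355,200),.06,.05,.75),
  ("cfront",(193,234),(260,236),.066,None,None),("crear",(188,523),(253,526),.066,None,None),("cl",(188,523),(193,234),.066,None,None),("cr",(253,526),(260,236),.066,None,None)]:
    uv,e,k=edgeline(g,f(p),f(q),lo=lo,hi=hi);w=ray(c,uv,z);d=w[1]-w[0];print(n,uv.round(2).tolist(),w[:,:2].round(4).tolist(),"ang",np.arctan2(d[1],d[0]).round(4),e.round(2),k)
E
```

```text
far [[304.82, 136.02], [361.79, 137.74]] [[0.6817, 0.0063], [0.6816, -0.156]] ang -1.5715 0.27 55
left [[301.4, 213.49], [304.86, 135.91]] [[0.4614, 0.0102], [0.6821, 0.0062]] ang -0.0177 0.19 46
right [[358.34, 215.45], [361.45, 138.07]] [[0.46, -0.1506], [0.6806, -0.155]] ang -0.02 0.45 40
cfront [[326.57, 145.63], [341.12, 145.3]] [[0.655, -0.0559], [0.6572, -0.0971]] ang -1.5184 0.06 57
crear [[325.47, 208.59], [339.61, 208.97]] [[0.4767, -0.0571], [0.4767, -0.0969]] ang -1.5717 0.12 45
cl [[326.29, 208.31], [326.7, 145.48]] [[0.4776, -0.0594], [0.6555, -0.0563]] ang 0.0175 0.1 49
cr [[340.3, 208.96], [340.63, 145.91]] [[0.4768, -0.0988], [0.6554, -0.0958]] ang 0.0172 0.08 49
```

The coupon yaw is about +0.017, and the block's about −0.016 from its longer side edges. Next I lower the shut fingers behind the rear end.

>>> {"fn": "apply_moves", "kwargs": {
  "series": [
    {"dx": 0.9,"dy": -0.5,"dz": -5,"ax": 0,"ay": 0,"az": -0.004,"fingers": 0},
    {"dx": 0.9,"dy": -0.5,"dz": -8,"ax": 0,"ay": 0,"az": -0.004,"fingers": 0},
    {"dx": 0.9,"dy": -0.5,"dz": -9.5,"ax": 0,"ay": 0,"az": -0.004,"fingers": 0},
    {"dx": 0.9,"dy": -0.5,"dz": -10.2,"ax": 0,"ay": 0,"az": -0.004,"fingers": 0},
    {"dx": 0.9,"dy": -0.5,"dz": -10.35,"ax": 0,"ay": 0,"az": -0.004,"fingers": 0},
    {"dx": 0.9,"dy": -0.5,"dz": -10.35,"ax": 0,"ay": 0,"az": -0.004,"fingers": 0}
  ]
}}

```text
time_s: 2.52
tcp_pos: [0.4581, -0.0804, 0.0644]
tcp_rot: [0.504, -0.497, 0.504, 0.496]
wrist_force: [-0.1, 0.7, 0.4]
finger_gap: 0.005
```

>>> {"fn": "apply_moves", "kwargs": {
  "series": [
    {"dx": 0,"dy": 0,"dz": -0.12,"ax": 0,"ay": 0,"az": 0,"fingers": 0},
    {"dx": 0.7,"dy": 0,"dz": -0.12,"ax": 0,"ay": 0,"az": 0,"fingers": 0},
    {"dx": 1.2,"dy": 0,"dz": -0.12,"ax": 0,"ay": 0,"az": 0,"fingers": 0},
    {"dx": 1.7,"dy": 0.03,"dz": -0.12,"ax": 0,"ay": 0,"az": 0,"fingers": 0},
    {"dx": 2.2,"dy": 0.06,"dz": -0.12,"ax": 0,"ay": 0,"az": 0,"fingers": 0},
    {"dx": 2.7,"dy": 0.1,"dz": -0.12,"ax": 0,"ay": 0,"az": 0,"fingers": 0},
    {"dx": 3.0,"dy": 0.12,"dz": -0.12,"ax": 0,"ay": 0,"az": 0,"fingers": 0},
    {"dx": 3.2,"dy": 0.13,"dz": -0.12,"ax": 0,"ay": 0,"az": 0,"fingers": 0}
  ]
}}

```text
time_s: 3.52
tcp_pos: [0.4903, -0.0791, 0.0632]
tcp_rot: [0.504, -0.497, 0.504, 0.496]
wrist_force: [-1.2, -0.2, 0.6]
finger_gap: 0.007
```

Run:
```python
from h import *
s,r=rot();print(s["time_s"],s["tcp_pos"],s["wrist_force"],r.as_matrix().round(4))
im=robot.read_camera("top");cv2.imwrite("pics/top1.png",im[:,:,::-1])
s2=robot.read_camera("scene")[:,:,::-1]
a=cv2.resize(im[95:225,285:385,::-1],(400,520),interpolation=cv2.INTER_CUBIC);b=cv2.resize(s2[190:320,255:355],(400,520),interpolation=cv2.INTER_CUBIC)
cv2.imwrite("pics/c1.png",np.hstack([a,b]))
```

```text
3.525 [ 0.49025994 -0.07906676  0.06318993] [-1.20581589 -0.18771045  0.57875208] [[ 0.0015 -0.9999  0.0152]
 [-0.0011  0.0151  0.9999]
 [-1.     -0.0015 -0.0011]]
```

View pics/c1.png

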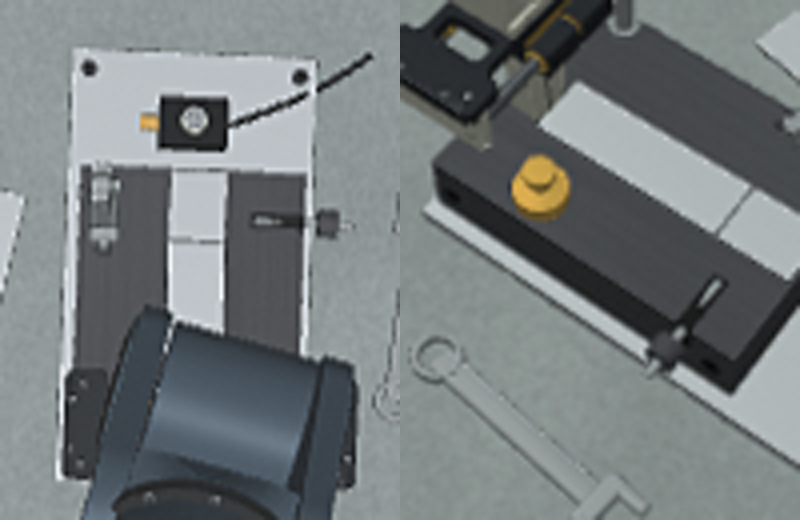

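The coupon slides ahead of the fingers, with its front now about at the edge. The line shows at crop (170–225, 240). I'll measure yaw and the line to edge distance.

```bash
cat >> h.py <<'E'
def ridge(g,p,q,half=3):
    p,q=map(lambda a:np.array(a,float),(p,q));d=q-p;n=np.array([-d[1],d[0]])/np.linalg.norm(d);o=np.arange(-half,half+.01,.1);P=[]
    for f in np.linspace(.15,.85,40):
        m=p+f*d;L=m+o[:,None]*n;v=map_coordinates(g,[L[:,1],L[:,0]],order=1);w=np.clip(np.median(v)*.97-v,0,None)
        j=w.argmax();w=np.where(np.abs(o-o[j])<1.3,w,0);P.append(m+n*(w@o/w.sum()))
    vx,vy,x,y=cv2.fitLine(np.float32(P),cv2.DIST_HUBER,0,.01,.01).ravel();u=np.array([vx,vy]);c=np.array([x,y]);return np.array([c+u*((p-c)@u),c+u*((q-c)@u)])
def topcheck(png,line,sl,sr):
    "pixel guesses: line ends, left side, right side of the coupon"
    c=cam("top");g=cv2.imread(png).astype(float).sum(2)
    w=ray(c,ridge(g,*line),.066);print("line",w[:,:2].round(4).tolist(),"mid",w.mean(0)[:2].round(4))
    for n,(p,q) in(("l",sl),("r",sr)):
        uv,e,k=edgeline(g,p,q);w=ray(c,uv,.066);d=w[1]-w[0];print(n,w[:,:2].round(4).tolist(),"yaw",np.arctan2(d[1],d[0]).round(4),e.round(2),k)
    f=edgeline(g,(304.9,136.1),(361.7,137.7),lo=.22,hi=.38)[0],edgeline(g,(304.9,136.1),(361.7,137.7),lo=.68,hi=.95)[0]
    for a in f:print("far",a.round(2).tolist(),ray(c,a,.06)[:,:2].round(4).tolist())
E
python3 - <<'E'
from h import *
f=lambda p:(np.array(p)+.5)/4-.5+[285,95]
topcheck("pics/top1.png",(f((169,240)),f((225,241))),(f((167,320)),f((170,175))),(f((224,330)),f((226,175))))
E
```

```text
line [[0.6295, -0.0574], [0.6286, -0.097]] mid [ 0.629  -0.0772]
l [[0.5726, -0.0573], [0.6758, -0.0559]] yaw 0.0142 0.1 50
r [[0.5666, -0.0969], [0.6769, -0.096]] yaw 0.0076 0.09 50
far [[304.9, 136.44], [361.7, 136.54]] [[0.6805, 0.0061], [0.6851, -0.1556]]
far [[304.92, 138.07], [361.7, 137.47]] [[0.6759, 0.0059], [0.6824, -0.1557]]
```

>>> {"fn": "apply_moves", "kwargs": {
  "series": [
    {"dx": 0.4,"dy": 0.03,"dz": 0,"ax": 0,"ay": 0,"az": 0,"fingers": 0},
    {"dx": 1.0,"dy": 0.06,"dz": 0,"ax": 0,"ay": 0,"az": 0,"fingers": 0},
    {"dx": 1.7,"dy": 0.1,"dz": 0,"ax": 0,"ay": 0,"az": 0,"fingers": 0},
    {"dx": 2.4,"dy": 0.13,"dz": 0,"ax": 0,"ay": 0,"az": 0,"fingers": 0},
    {"dx": 3.1,"dy": 0.17,"dz": 0,"ax": 0,"ay": 0,"az": 0,"fingers": 0},
    {"dx": 3.7,"dy": 0.2,"dz": 0,"ax": 0,"ay": 0,"az": 0,"fingers": 0},
    {"dx": 4.1,"dy": 0.23,"dz": 0,"ax": 0,"ay": 0,"az": 0,"fingers": 0},
    {"dx": 4.3,"dy": 0.24,"dz": 0,"ax": 0,"ay": 0,"az": 0,"fingers": 0}
  ]
}}

```text
time_s: 4.62
tcp_pos: [0.5335, -0.0767, 0.0632]
tcp_rot: [0.504, -0.497, 0.504, 0.495]
wrist_force: [-2.3, -1.0, 1.1]
finger_gap: 0.006
```

>>> {"fn": "apply_moves", "kwargs": {
  "series": [
    {"dx": -1.0,"dy": 0,"dz": 0,"ax": 0,"ay": 0,"az": 0,"fingers": 0},
    {"dx": -2.0,"dy": 0,"dz": 3,"ax": 0,"ay": 0,"az": 0,"fingers": 0},
    {"dx": -2.0,"dy": 0,"dz": 9,"ax": 0,"ay": 0,"az": 0,"fingers": 0},
    {"dx": -2.0,"dy": 0,"dz": 15,"ax": 0,"ay": 0,"az": 0,"fingers": 0},
    {"dx": -2,"dy": 0,"dz": 19,"ax": 0,"ay": 0,"az": 0,"fingers": 0},
    {"dx": 4,"dy": 0,"dz": 19,"ax": 0,"ay": 0,"az": 0,"fingers": 0},
    {"dx": 10,"dy": 0,"dz": 19,"ax": 0,"ay": 0,"az": 0,"fingers": 0},
    {"dx": 16,"dy": 0,"dz": 19,"ax": 0,"ay": 0,"az": 0,"fingers": 0}
  ]
}}

```text
time_s: 5.62
tcp_pos: [0.6947, -0.0767, 0.2533]
tcp_rot: [0.504, -0.497, 0.504, 0.495]
wrist_force: [0.3, -0.3, -0.4]
finger_gap: 0.004
```

>>> {"fn": "apply_moves", "kwargs": {
  "series": [
    {"dx": 6,"dy": 0,"dz": 0,"ax": 0,"ay": 0,"az": 0,"fingers": 0},
    {"dx": 10.3,"dy": 0,"dz": -1,"ax": 0,"ay": 0,"az": 0,"fingers": 0},
    {"dx": 10.3,"dy": 0,"dz": -7,"ax": 0,"ay": 0,"az": 0,"fingers": 0},
    {"dx": 10.3,"dy": 0,"dz": -10.5,"ax": 0,"ay": 0,"az": 0,"fingers": 0},
    {"dx": 10.3,"dy": 0,"dz": -10.5,"ax": 0,"ay": 0,"az": 0,"fingers": 0},
    {"dx": 10.3,"dy": 0,"dz": -10.5,"ax": 0,"ay": 0,"az": 0,"fingers": 0}
  ]
}}

```text
time_s: 6.38
tcp_pos: [0.7983, -0.077, 0.1508]
tcp_rot: [0.505, -0.498, 0.503, 0.494]
wrist_force: [0.7, -0.0, 1.0]
finger_gap: 0.003
```

Run:
```python
from h import *
s,r=rot();print(s["time_s"],s["tcp_pos"])
c=cam("wrist");im=robot.read_camera("wrist");cv2.imwrite("pics/w2.png",im[:,:,::-1]);np.savez("w2.npz",K=c[0],r=c[1],t=c[2])
```

```text
6.375 [ 0.79834051 -0.07696052  0.15076171]
```

View pics/w2.png

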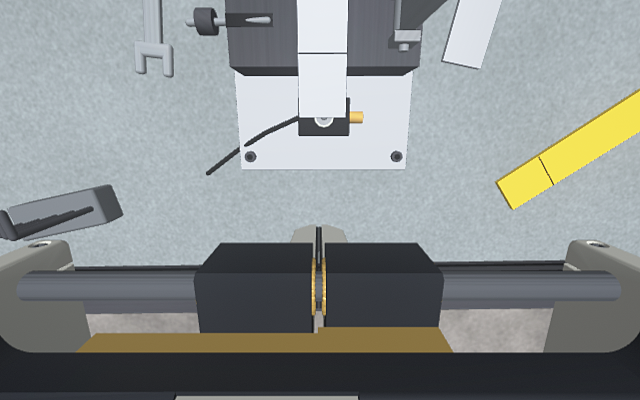

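Clear view from beyond the edge: line at row 52, block's top far edge at about row 66–68 (front wall down to 76), free end at row 117. The coupon, columns 298–347, is centred over the gauge at column 323.

```bash
cat > wm.py <<'E'
from h import *
def wm(tag,segs,line):
    d=np.load(tag+".npz");c=(d["K"],d["r"],d["t"]);g=cv2.imread(f"pics/{tag}.png").astype(float).sum(2);o={}
    def show(n,uv,z):
        w=ray(c,uv,z);v=w[1]-w[0];o[n]=w;print(n,uv.round(1).tolist(),w[:,:2].round(4).tolist(),"ang",np.arctan2(v[1],v[0]).round(4))
    show("line",ridge(g,*line),.066)
    for n,(p,q,z) in segs.items():
        uv,e,k=edgeline(g,p,q);show(n,uv,z);print("   rms",e.round(2),k)
    return o
E
python3 - <<'E'
from wm import *
g=cv2.imread("pics/w2.png").astype(int).sum(2)
for x in(240,260,280,360,375,410):print(x,g[58:82,x].tolist())
wm("w2",{"front":((300,117),(347,118),.066),"sl":((347,45),(347,115),.066),"sr":((298,45),(298,115),.066),
 "edgeR":((232,67),(296,67),.06),"edgeL":((350,67),(418,67),.06),"bottomR":((236,76),(296,76),.0),"bottomL":((352,76),(416,76),.0)},((299,52),(346,53)))
E
```

```text
240 [304, 302, 302, 302, 304, 305, 305, 320, 260, 173, 163, 172, 171, 158, 117, 457, 693, 703, 685, 682, 682, 683, 682, 683]
260 [315, 317, 317, 319, 317, 317, 319, 332, 270, 183, 171, 175, 177, 178, 182, 180, 166, 103, 654, 712, 688, 684, 681, 682]
280 [320, 318, 319, 320, 320, 321, 324, 336, 271, 191, 181, 189, 187, 189, 190, 188, 172, 113, 652, 713, 688, 684, 683, 682]
360 [333, 332, 334, 334, 332, 335, 336, 341, 268, 198, 198, 200, 201, 202, 199, 198, 186, 129, 652, 713, 687, 685, 684, 685]
375 [328, 331, 328, 329, 331, 328, 333, 333, 252, 189, 192, 197, 197, 200, 197, 196, 176, 220, 656, 709, 687, 683, 684, 683]
410 [326, 323, 326, 328, 325, 325, 331, 327, 240, 181, 181, 166, 194, 429, 679, 701, 685, 686, 685, 687, 688, 687, 688, 689]
line [[299.0, 52.9], [346.0, 52.8]] [[0.672, -0.0918], [0.6726, -0.0538]] ang 1.5557
front [[300.0, 116.7], [347.0, 117.1]] [[0.7216, -0.0926], [0.7226, -0.0525]] ang 1.5475
   rms 0.42 56
sl [[346.8, 45.0], [345.2, 115.0]] [[0.6669, -0.0532], [0.7207, -0.054]] ang -0.0147
   rms 0.13 47
sr [[297.2, 45.0], [298.7, 115.0]] [[0.6663, -0.0931], [0.7202, -0.0936]] ang -0.0101
   rms 0.16 43
edgeR [[232.0, 66.3], [296.0, 66.1]] [[0.68, -0.1486], [0.6807, -0.095]] ang 1.5585
   rms 0.09 49
edgeL [[350.0, 65.5], [418.0, 65.5]] [[0.681, -0.0498], [0.6819, 0.007]] ang 1.555
   rms 0.04 54
bottomR [[236.0, 75.5], [296.0, 75.5]] [[0.6778, -0.1622], [0.6788, -0.0997]] ang 1.5552
   rms 0.06 59
bottomL [[352.0, 75.6], [416.0, 75.4]] [[0.6798, -0.0414], [0.6806, 0.0252]] ang 1.5574
   rms 0.06 52
```

The coupon is square (its yaw about −0.012, the edge's −0.012) and centred, and the line is 8.7 mm short of the edge. I'll go back behind it and push the rest slowly.

>>> {"fn": "apply_moves", "kwargs": {
  "series": [
    {"dx": 0,"dy": 0,"dz": 5,"ax": 0,"ay": 0,"az": 0,"fingers": 0},
    {"dx": 0,"dy": 0,"dz": 10.5,"ax": 0,"ay": 0,"az": 0,"fingers": 0},
    {"dx": -6,"dy": 0,"dz": 10.5,"ax": 0,"ay": 0,"az": 0,"fingers": 0},
    {"dx": -12,"dy": 0,"dz": 10.5,"ax": 0,"ay": 0,"az": 0,"fingers": 0},
    {"dx": -18,"dy": 0.5,"dz": 10.5,"ax": 0,"ay": 0,"az": 0.003,"fingers": 0},
    {"dx": -24,"dy": 0.5,"dz": 10.5,"ax": 0,"ay": 0,"az": 0.003,"fingers": 0},
    {"dx": -28.3,"dy": 0.5,"dz": 10.5,"ax": 0,"ay": 0,"az": 0.003,"fingers": 0},
    {"dx": -28.3,"dy": 0.5,"dz": 6,"ax": 0,"ay": 0,"az": 0.003,"fingers": 0}
  ]
}}

```text
time_s: 7.42
tcp_pos: [0.516, -0.0725, 0.2162]
tcp_rot: [0.506, -0.502, 0.5, 0.492]
wrist_force: [1.4, 0.6, -0.2]
finger_gap: 0.004
```

>>> {"fn": "apply_moves", "kwargs": {
  "series": [
    {"dx": 0,"dy": 0,"dz": -6,"ax": 0,"ay": 0,"az": 0,"fingers": 0},
    {"dx": 0,"dy": 0,"dz": -11,"ax": 0,"ay": 0,"az": 0,"fingers": 0},
    {"dx": 0,"dy": 0,"dz": -14,"ax": 0,"ay": 0,"az": 0,"fingers": 0},
    {"dx": 0,"dy": 0,"dz": -15.0,"ax": 0,"ay": 0,"az": 0,"fingers": 0},
    {"dx": 0,"dy": 0,"dz": -15.0,"ax": 0,"ay": 0,"az": 0,"fingers": 0}
  ]
}}

```text
time_s: 8.05
tcp_pos: [0.5168, -0.0727, 0.0674]
tcp_rot: [0.507, -0.502, 0.5, 0.491]
wrist_force: [0.4, -0.0, 0.6]
finger_gap: 0.008
```

Run:
```python
from h import *
s,r=rot();print(s["time_s"],s["tcp_pos"],s["wrist_force"],r.as_matrix().round(4))
T=np.array([[0,-1,.0125],[0,.0125,1],[-1,0,0]]);print((Rot.from_matrix(T)*r.inv()).as_rotvec().round(4))
```

```text
8.05 [ 0.51682256 -0.07265135  0.0673894 ] [ 0.44740521 -0.02750447  0.6178    ] [[ 0.018  -0.9998  0.0128]
 [-0.0047  0.0127  0.9999]
 [-0.9998 -0.018  -0.0044]]
[0.0047 0.018  0.0003]
```

>>> {"fn": "apply_moves", "kwargs": {
  "series": [
    {"dx": 0,"dy": 0,"dz": -0.2,"ax": 0.0047,"ay": 0.018,"az": 0,"fingers": 0},
    {"dx": 0.5,"dy": 0,"dz": -0.42,"ax": 0.0047,"ay": 0.018,"az": 0,"fingers": 0},
    {"dx": 1.2,"dy": 0,"dz": -0.42,"ax": 0.0047,"ay": 0.018,"az": 0,"fingers": 0},
    {"dx": 1.6,"dy": 0,"dz": -0.42,"ax": 0.0047,"ay": 0.018,"az": 0,"fingers": 0},
    {"dx": 1.9,"dy": 0,"dz": -0.42,"ax": 0.0047,"ay": 0.018,"az": 0,"fingers": 0},
    {"dx": 2.2,"dy": -0.01,"dz": -0.42,"ax": 0.0047,"ay": 0.018,"az": 0,"fingers": 0},
    {"dx": 2.4,"dy": -0.01,"dz": -0.42,"ax": 0.0047,"ay": 0.018,"az": 0,"fingers": 0},
    {"dx": 2.48,"dy": -0.01,"dz": -0.42,"ax": 0.0047,"ay": 0.018,"az": 0,"fingers": 0}
  ]
}}

```text
time_s: 9.05
tcp_pos: [0.5417, -0.0728, 0.0632]
tcp_rot: [0.503, -0.497, 0.503, 0.497]
wrist_force: [-0.8, -0.0, 0.4]
finger_gap: 0.008
```

>>> {"fn": "apply_moves", "kwargs": {
  "series": [
    {"dx": -1.0,"dy": 0,"dz": 0,"ax": 0,"ay": 0,"az": 0,"fingers": 0},
    {"dx": -2.0,"dy": 0,"dz": 3,"ax": 0,"ay": 0,"az": 0,"fingers": 0},
    {"dx": -2.0,"dy": 0,"dz": 9,"ax": 0,"ay": 0,"az": 0,"fingers": 0},
    {"dx": -2.0,"dy": 0,"dz": 15,"ax": 0,"ay": 0,"az": 0,"fingers": 0},
    {"dx": -2,"dy": 0,"dz": 19,"ax": 0,"ay": 0,"az": 0,"fingers": 0},
    {"dx": 4,"dy": 0,"dz": 19,"ax": 0,"ay": 0,"az": 0,"fingers": 0},
    {"dx": 10,"dy": 0,"dz": 19,"ax": 0,"ay": 0,"az": 0,"fingers": 0},
    {"dx": 16,"dy": 0,"dz": 19,"ax": 0,"ay": 0,"az": 0,"fingers": 0}
  ]
}}

```text
time_s: 10.05
tcp_pos: [0.7029, -0.0728, 0.2533]
tcp_rot: [0.503, -0.497, 0.503, 0.497]
wrist_force: [-0.1, 0.1, 0.1]
finger_gap: 0.001
```

>>> {"fn": "apply_moves", "kwargs": {
  "series": [
    {"dx": 6,"dy": 0,"dz": 0,"ax": 0,"ay": 0,"az": 0,"fingers": 0},
    {"dx": 9.5,"dy": 0,"dz": -1,"ax": 0,"ay": 0,"az": 0,"fingers": 0},
    {"dx": 9.5,"dy": 0,"dz": -7,"ax": 0,"ay": 0,"az": 0,"fingers": 0},
    {"dx": 9.5,"dy": 0,"dz": -10.5,"ax": 0,"ay": 0,"az": 0,"fingers": 0},
    {"dx": 9.5,"dy": 0,"dz": -10.5,"ax": 0,"ay": 0,"az": 0,"fingers": 0},
    {"dx": 9.5,"dy": 0,"dz": -10.5,"ax": 0,"ay": 0,"az": 0,"fingers": 0}
  ]
}}

```text
time_s: 10.8
tcp_pos: [0.7986, -0.0729, 0.1507]
tcp_rot: [0.504, -0.498, 0.503, 0.496]
wrist_force: [0.3, -0.0, 0.5]
finger_gap: 0.004
```

Run:
```python
from h import *
s,r=rot();print(s["time_s"],s["tcp_pos"])
c=cam("wrist");im=robot.read_camera("wrist")[:,:,::-1].copy();cv2.imwrite("pics/w3.png",im);np.savez("w3.npz",K=c[0],r=c[1],t=c[2])
cv2.imwrite("pics/w3c.png",cv2.resize(im[0:150,170:470],None,fx=2.6,fy=2.6,interpolation=cv2.INTER_CUBIC))
```

```text
10.8 [ 0.79856769 -0.072939    0.1506944 ]
```

View pics/w3c.png

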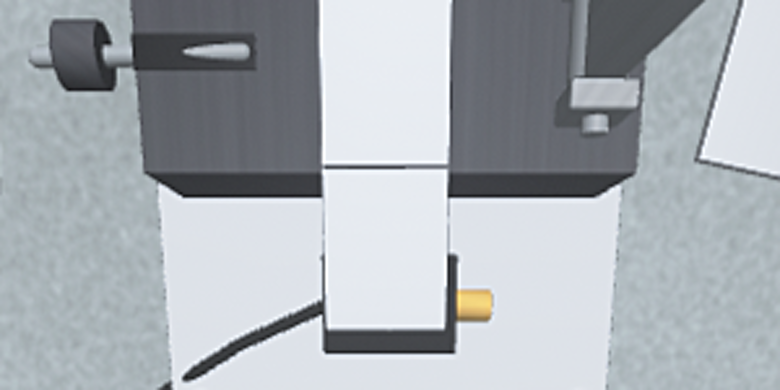

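The line is now at row 64, almost on the edge at row 66, and the coupon's free end is at row 127. The screw on the right lies in a slot, clear of the bar. Measuring next.

Run:
```python
from wm import *
wm("w3",{"front":((295,127),(342,127.5),.066),"sl":((343,15),(342.3,120),.066),"sr":((293.5,15),(295,120),.066),
 "edgeR":((228,66.5),(292,66.5),.06),"edgeL":((345,66),(412,66),.06)},((294.6,64),(342,64)))
```

```text
line [[294.6, 63.9], [342.0, 63.7]] [[0.6802, -0.0919], [0.6806, -0.0532]] ang 1.5606
front [[295.0, 126.3], [342.0, 126.2]] [[0.7296, -0.0932], [0.73, -0.0528]] ang 1.5592
   rms 0.17 42
sl [[342.8, 15.0], [341.2, 120.0]] [[0.6456, -0.0529], [0.7249, -0.0535]] ang -0.0081
   rms 0.15 49
sr [[292.8, 15.0], [294.7, 120.0]] [[0.6451, -0.0921], [0.7244, -0.0933]] ang -0.0153
   rms 0.15 47
edgeR [[228.0, 65.5], [292.0, 65.5]] [[0.6797, -0.1481], [0.6803, -0.0946]] ang 1.5588
   rms 0.07 45
edgeL [[345.0, 66.2], [412.0, 66.1]] [[0.6814, -0.0502], [0.6821, 0.0058]] ang 1.5582
   rms 0.09 48
```

The line is within 0.3–0.8 mm of the edge and square to it. Next is the bar's angle, from the first scene image, and the planned fold path.

Run:
```python
from h import *
c=cam("scene");E=np.array([.6808,-.0745,.06]);R=Rot.from_euler("z",-.0125).as_matrix();W=lambda p:E+R@np.array(p)
K,r,t=c
for th in(1.45,1.57,1.7,1.82,1.95):
    pts=[]
    for x in(-48,-22):
        for n in(6,-6): pts.append(W([(x)/1e3,(62-120*np.cos(th)+n*np.sin(th))/1e3,(12+120*np.sin(th)+n*np.cos(th))/1e3]))
    uv=cv2.projectPoints(np.array(pts),r,t,K,None)[0][:,0];print(th,((uv-[255,175]+.5)*4-.5).round(0).tolist())
s,_=rot();print(s["tcp_pos"])
w=17.5;r_=82
for th in(1.95,1.75,1.57,1.4,1.2,1.0,.8,.6,.4,.2,.1,0):
    p=W([-.035,(62-r_*np.cos(th)+6*np.sin(th)+w)/1e3,(12+r_*np.sin(th)+6*np.cos(th))/1e3]);print(th,p.round(4))
```

```text
1.45 [[409.0, 85.0], [396.0, 101.0], [450.0, 108.0], [438.0, 125.0]]
1.57 [[423.0, 68.0], [411.0, 82.0], [464.0, 91.0], [453.0, 105.0]]
1.7 [[438.0, 52.0], [427.0, 64.0], [479.0, 74.0], [468.0, 87.0]]
1.82 [[451.0, 40.0], [440.0, 50.0], [492.0, 62.0], [481.0, 72.0]]
1.95 [[464.0, 29.0], [454.0, 37.0], [504.0, 51.0], [495.0, 59.0]]
[ 0.79882425 -0.07299455  0.1512398 ]
1.95 [0.6472 0.0414 0.146 ]
1.75 [0.6471 0.0259 0.1516]
1.57 [0.6469 0.0114 0.154 ]
1.4 [ 0.6467 -0.0026  0.1538]
1.2 [ 0.6465 -0.0187  0.1506]
1.0 [ 0.6463 -0.0338  0.1442]
0.8 [ 0.6461 -0.0474  0.135 ]
0.6 [ 0.646  -0.0589  0.1233]
0.4 [ 0.6459 -0.0678  0.1095]
0.2 [ 0.6458 -0.0737  0.0942]
0.1 [ 0.6458 -0.0756  0.0862]
0 [ 0.6458 -0.0766  0.078 ]
```

>>> {"fn": "apply_moves", "kwargs": {
  "series": [
    {"dx": 0,"dy": 2,"dz": 5,"ax": 0,"ay": 0,"az": 0,"fingers": 0},
    {"dx": 0,"dy": 5,"dz": 10,"ax": 0,"ay": 0,"az": 0,"fingers": 0},
    {"dx": -3,"dy": 10,"dz": 10,"ax": 0,"ay": 0,"az": 0,"fingers": 0},
    {"dx": -8,"dy": 11.8,"dz": 10,"ax": 0,"ay": 0,"az": 0,"fingers": 0},
    {"dx": -13,"dy": 11.8,"dz": 10,"ax": 0,"ay": 0,"az": 0,"fingers": 0},
    {"dx": -15.2,"dy": 11.8,"dz": 8,"ax": 0,"ay": 0,"az": 0,"fingers": 0},
    {"dx": -15.2,"dy": 11.8,"dz": 3,"ax": 0,"ay": 0,"az": 0,"fingers": 0},
    {"dx": -15.2,"dy": 11.8,"dz": 0.3,"ax": 0,"ay": 0,"az": 0,"fingers": 0}
  ]
}}

```text
time_s: 11.85
tcp_pos: [0.6467, 0.045, 0.1546]
tcp_rot: [0.505, -0.498, 0.502, 0.495]
wrist_force: [0.1, -0.5, 0.3]
finger_gap: 0.001
```

>>> {"fn": "apply_moves", "kwargs": {
  "series": [
    {"dx": 0,"dy": -2.0,"dz": 0,"ax": 0,"ay": 0,"az": 0,"fingers": 0},
    {"dx": 0,"dy": -3.4,"dz": 0,"ax": 0,"ay": 0,"az": 0,"fingers": 0},
    {"dx": 0,"dy": -4.1,"dz": 0,"ax": 0,"ay": 0,"az": 0,"fingers": 0},
    {"dx": 0,"dy": -4.8,"dz": -0.05,"ax": 0,"ay": 0,"az": 0,"fingers": 0},
    {"dx": 0,"dy": -5.6,"dz": -0.2,"ax": 0,"ay": 0,"az": 0,"fingers": 0},
    {"dx": 0,"dy": -6.4,"dz": -0.4,"ax": 0,"ay": 0,"az": 0,"fingers": 0},
    {"dx": 0,"dy": -7.2,"dz": -0.75,"ax": 0,"ay": 0,"az": 0,"fingers": 0},
    {"dx": 0,"dy": -7.9,"dz": -1.05,"ax": 0,"ay": 0,"az": 0,"fingers": 0}
  ]
}}

```text
time_s: 12.85
tcp_pos: [0.6466, -0.0346, 0.1437]
tcp_rot: [0.504, -0.498, 0.502, 0.495]
wrist_force: [1.2, 1.1, 0.3]
finger_gap: 0.006
```

>>> {"fn": "apply_moves", "kwargs": {
  "series": [
    {"dx": 0,"dy": -0.62,"dz": -0.37,"ax": 0,"ay": 0,"az": 0,"fingers": 0},
    {"dx": 0,"dy": -1.28,"dz": -0.87,"ax": 0,"ay": 0,"az": 0,"fingers": 0},
    {"dx": 0,"dy": -1.88,"dz": -1.43,"ax": 0,"ay": 0,"az": 0,"fingers": 0},
    {"dx": 0,"dy": -2.43,"dz": -2.04,"ax": 0,"ay": 0,"az": 0,"fingers": 0},
    {"dx": 0,"dy": -2.92,"dz": -2.7,"ax": 0,"ay": 0,"az": 0,"fingers": 0},
    {"dx": 0,"dy": -3.32,"dz": -3.42,"ax": 0,"ay": 0,"az": 0,"fingers": 0},
    {"dx": 0,"dy": -3.65,"dz": -4.17,"ax": 0,"ay": 0,"az": 0,"fingers": 0},
    {"dx": 0,"dy": -3.91,"dz": -4.95,"ax": 0,"ay": 0,"az": 0,"fingers": 0}
  ]
}}

```text
time_s: 13.85
tcp_pos: [0.6466, -0.0738, 0.0936]
tcp_rot: [0.504, -0.498, 0.502, 0.495]
wrist_force: [-0.6, -0.1, 1.1]
finger_gap: 0.004
```

>>> {"fn": "apply_moves", "kwargs": {
  "series": [
    {"dx": 0,"dy": -0.1,"dz": -0.4,"ax": 0,"ay": 0,"az": 0,"fingers": 0},
    {"dx": 0,"dy": -0.2,"dz": -0.8,"ax": 0,"ay": 0,"az": 0,"fingers": 0},
    {"dx": 0,"dy": -0.25,"dz": -1.1,"ax": 0,"ay": 0,"az": 0,"fingers": 0},
    {"dx": 0,"dy": -0.25,"dz": -1.35,"ax": 0,"ay": 0,"az": 0,"fingers": 0},
    {"dx": 0,"dy": -0.25,"dz": -1.5,"ax": 0,"ay": 0,"az": 0,"fingers": 0},
    {"dx": 0,"dy": -0.25,"dz": -1.56,"ax": 0,"ay": 0,"az": 0,"fingers": 0}
  ]
}}

```text
time_s: 14.6
tcp_pos: [0.6466, -0.0764, 0.0783]
tcp_rot: [0.504, -0.498, 0.502, 0.495]
wrist_force: [-2.3, -1.3, 6.7]
finger_gap: 0.009
```

>>> {"fn": "apply_moves", "kwargs": {
  "series": [
    {"dx": 0,"dy": 0,"dz": -0.05,"ax": 0,"ay": 0,"az": 0,"fingers": 0},
    {"dx": 0,"dy": 0,"dz": -0.1,"ax": 0,"ay": 0,"az": 0,"fingers": 0}
  ]
}}

```text
time_s: 14.85
tcp_pos: [0.6467, -0.0764, 0.0783]
tcp_rot: [0.504, -0.498, 0.502, 0.495]
wrist_force: [-5.2, 1.0, 12.4]
finger_gap: 0.003
```

The height stays at 78.3 mm while the force climbs to 12 N, so the bar is seated. I'll lift off and check from beyond the edge.

>>> {"fn": "apply_moves", "kwargs": {
  "series": [
    {"dx": 0,"dy": 0,"dz": 1,"ax": 0,"ay": 0,"az": 0,"fingers": 0},
    {"dx": 0,"dy": 0,"dz": 5,"ax": 0,"ay": 0,"az": 0,"fingers": 0},
    {"dx": 5,"dy": 0,"dz": 8,"ax": 0,"ay": 0,"az": 0,"fingers": 0},
    {"dx": 11,"dy": 0,"dz": 8,"ax": 0,"ay": 0,"az": 0,"fingers": 0},
    {"dx": 15.2,"dy": 0.3,"dz": 7.2,"ax": 0,"ay": 0,"az": 0,"fingers": 0},
    {"dx": 15.2,"dy": 0.3,"dz": 7.2,"ax": 0,"ay": 0,"az": 0,"fingers": 0},
    {"dx": 15.2,"dy": 0.3,"dz": 7.2,"ax": 0,"ay": 0,"az": 0,"fingers": 0}
  ]
}}

```text
time_s: 15.72
tcp_pos: [0.7982, -0.0734, 0.1504]
tcp_rot: [0.504, -0.498, 0.502, 0.495]
wrist_force: [-0.1, 0.2, -0.3]
finger_gap: 0.003
```

Run:
```python
from h import *
s,r=rot();print(s["time_s"],s["tcp_pos"],s["wrist_force"])
c=cam("wrist");im=robot.read_camera("wrist")[:,:,::-1].copy();cv2.imwrite("pics/w4.png",im);np.savez("w4.npz",K=c[0],r=c[1],t=c[2])
s2=robot.read_camera("scene")[:,:,::-1]
cv2.imwrite("pics/c4.png",np.hstack([cv2.resize(im[0:150,210:430],None,fx=2,fy=2,interpolation=cv2.INTER_CUBIC),cv2.resize(s2[180:330,255:425],(340,300),interpolation=cv2.INTER_CUBIC)]))
```

```text
15.725 [ 0.79818898 -0.07337774  0.15039085] [-0.11201142  0.19659047 -0.32642328]
```

View pics/c4.png

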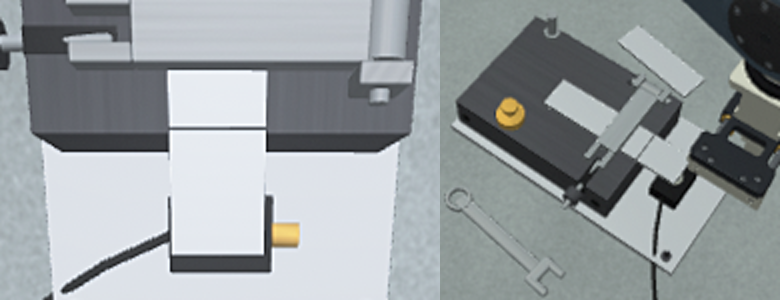

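The bar now lies flat across the coupon, and the line is at crop row 128 against the edge at about 132. Bystanders look unmoved. One last measurement, then hand in.

Run:
```python
from wm import *
wm("w4",{"front":((295.5,127.5),(342,127.5),.066),"sl":((343.3,37),(342.7,122),.066),"sr":((294.3,37),(295.5,122),.066),
 "edgeR":((228,66.3),(292,66.3),.06),"edgeL":((346,66.3),(412,66.3),.06)},((294.6,64),(343,64)))
```

```text
line [[294.6, 63.8], [343.0, 63.8]] [[0.6801, -0.0923], [0.6806, -0.0529]] ang 1.5589
front [[295.5, 126.5], [342.0, 126.7]] [[0.7295, -0.0932], [0.7302, -0.0532]] ang 1.5543
   rms 0.06 55
sl [[342.9, 37.0], [341.3, 122.0]] [[0.661, -0.0532], [0.7263, -0.0539]] ang -0.0111
   rms 0.17 51
sr [[294.5, 37.0], [293.7, 122.0]] [[0.6605, -0.0917], [0.7258, -0.0946]] ang -0.0449
   rms 0.45 54
edgeR [[228.0, 66.2], [292.0, 66.1]] [[0.6801, -0.1484], [0.6807, -0.095]] ang 1.5582
   rms 0.09 44
edgeL [[346.0, 66.2], [412.0, 66.2]] [[0.6814, -0.0499], [0.6821, 0.0052]] ang 1.558
   rms 0.06 55
```

```bash
python3 -c "
from rig import robot
print(robot.job_done(), robot.sense()['time_s'])"
```

```text
the job is handed in; nothing more can be done
the job is handed in; nothing more can be done
```

I pushed the coupon out over the edge with shut fingers, never gripping it, and then folded the clamp bar down onto it. The job was handed in at about 16 s of the 59 s allowed.

- **Overhang:** the last wrist-camera check puts the scribed line 0.5–0.7 mm short of the edge. The overhang measures about 49.1 mm, a little under the 50 mm asked. I left it because correcting it would have meant pushing with the bar already down.
- **Squareness:** line and edge agree within about 1 mrad. The coupon's left side and free end agree within 4 mrad. The right-side fit in the last picture was off by about 32 mrad with a large scatter (0.45 px), so I disregarded it. In the picture before the fold, both sides were within 5 mrad.
- **Position over the gauge:** the free end is over the gauge and the coupon is centred to within about 2 mm.
- **Clamp bar:** its top came to rest at 78.3 mm, where 78 mm is expected when it lies flat on the coupon. Pressing with 12 N moved it no further, and the final pictures show it flat.
- **Other things:** the bystanders in the last views show no sign of having moved. I judged that by eye and did not measure it.

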